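# Clear the jammed test cartridge from the feed chute

### The job

A test cartridge has come down the sloping feed chute sideways and is jammed across its throat, with its ends caught under the two side lips. Push it back up the slope until it is clear of the lips, then lift it out and lay it flat, face up, in the empty steel tray; set it down, do not drop it. Leave the cartridge that has already arrived at the foot of the chute where it lies.

Things in the scene. Friction and masses are not known exactly. Their poses are not given: they have to be found in the camera images.
- jammed: white cartridge 24 x 100 x 14 mm (x, y, z), 40 g, grey window on its face. Origin: centre of underside; z out of the face. Lies across the chute floor at the throat, skewed up to 7 deg, centred about 20 mm up-slope of it, ends under the lips; its middle 60 mm is open above and from the channel side, for closed fingers to push. Friction keeps it where left on the slope.
- chute: fixed metal chute. Origin on the table under the throat; x level, up-slope; z up. Floor height 48 mm + 0.176 x. Above the throat (x > 0) a trough 140 mm wide, walls 26 mm high, end wall x = 167; below it an open channel 60 wide, walls 22 high, end x = -177. Shoulders at x = 0 carry two fixed lips, x -6 to 39, from 30 mm off the centre line out to the walls, 21 to 24 mm above the floor.
- tray: fixed shallow steel tray, open and empty, 180 x 120 mm (x, y) outside, 22 mm high, walls and floor 3 mm thick. Origin at the centre of its underside, on the table; z up. It stands to the left or the right of the chute.
- delivered: a like cartridge to leave alone, lying lengthwise at the foot of the narrow channel. 100 x 24 x 14 mm (x, y, z), origin at the centre of its underside, about 127 mm down-slope of the throat; its upper end is about 77 mm from the throat.
There are look-alikes about, which are no part of the job. Leave any red look-alike of the jammed alone.

How it is judged:
By the outcome, as a careful person would: the job done as asked, in the order asked, and still so for the second after the job is handed in, with the robot touching nothing.
It also fails if it takes over 48 s, if anything falls off the work surface, if the arm or the gripper's body presses on something with over 40 N, if the wrist force passes 120 N, or if a joint passes its speed limit or range.

### The arm

A 6-joint arm with a two-finger parallel gripper is mounted at the origin on the work surface. World frame = base frame: x ahead of the robot, y to its left, z up, the work surface at z = 0. Lengths are in mm, angles in rad, forces in N, time in s.
With the tool pointing down it reaches from about 300 to 775 mm from the base axis. Payload 14.6 kg.
Tool frame: the origin (TCP) lies between the finger pads; the fingertips stand 25 mm ahead of it and the grasp point (between the pads) lies 6 mm ahead of it; z points along the fingers, y is the line along which they close (so a half turn about z gives the same grasp; the last joint's range is limited). The gripper opens to 94 mm and grips with 3 to 60 N. Pads are 16 mm wide; open, the fingers measure 119 mm over their backs; the gripper's body (75 mm by 177 mm) begins 78 mm behind the grasp point.
Start: joints at [-1.361, 0.3, 1.521, -0, 1.321, -0.067], TCP at [150.297, -529.056, 230.446] pointing down, gripper open.
Joint ranges: [-3.03, 3.03], [-0.79, 2.21], [0.23, 2.52], [-1.04, 4.18], [0, 3.07], [-2.55, 2.55]. Speed limits (rad/s): [2.22, 2.22, 2.57, 3.14, 3.14, 3.14].

### API

Orientations are given as [roll, pitch, yaw] about the fixed x, y, z axes, in that order (R = Rz(yaw) Ry(pitch) Rx(roll)).
In Python, from cell import manip gives the robot as it stands. The module is installed in compiled form; this text tells all that it offers.
- The arm moves only by the tool step_arm, never from a script. Its argument "series" is one flat list of numbers, 5 for each row, row after row: the shift along the world's x, y, z in mm, then the turn about the world's z in rad, then the closure, from 0 (fully open) to 1 (shut). In form: [dx, dy, dz, spin, jaw, dx, dy, dz, spin, jaw, ...]. A call has 1 to 20 rows; each row shifts and turns the commanded pose from where the row before left it; what a row does not reach is not made up. A row lasts 1/8 s, in which the tool goes at most 62.5 mm and 10.7 degrees, less where a joint would pass 70% of its speed; a pose out of reach is approached as far as the arm can. A call is refused whole if a number of a shift passes 62.5 or a number of a turn 0.188, either way. A call with a gripper value outside its range is refused whole. The fingers move at their own pace and stop on an object; "squeeze" is the grip in N (left out, the last holds). Time passes only in rows, so rows that do not move let the fingers close. It gives the time, the measured TCP pose, the force, the opening and the grip force at its end, in the units of the state.
- manip.read_state(): the state, without advancing time (a new reading comes with each control period).
- manip.camera(name): name is "scene" or "top" or "wrist"; returns (picture, depth): 420x560x3 uint8, blue, green, red; 420x560 float32, mm along the optical axis (not along the pixel's ray), 0 where there is no reading.
- manip.camera_info(name): a dict with "fovy" (degrees; the focal length in pixels is half the picture's height over the tangent of half this angle, whatever the lens; pixels are square), "cx", "cy" (the principal point, pixels), "eye" and "orientation" of the camera in the world. Camera axes: x right, y down, z forward; pixel columns grow to the right and rows downward; lengths in mm; the calibration is good to about 2 mm. A picture is of the moment at which its call begins: read the wrist's pose just before it. camera_info takes no time and is no camera call; for the wrist camera it gives the pose at the moment of the call.
- manip.sign_off(): hands the job in; it is judged then, once.
The state is a dict: "clock": time; "joints": joint angles; "qd": joint speeds; "effort": joint torques, N m; "eef_pos": TCP position; "eef_rot": TCP orientation; "wrist_force": force on the tool from outside, world axes, zero at the start; "moment": the same for the moment, N m; "finger_gap": finger opening in mm; "finger_force": force on a finger pad.
Only numpy, scipy, OpenCV 4.12 (cv2) and the standard library are available. Lean on these libraries where they do the work, as an engineer would, in place of code of your own. Each camera call takes 0.05 s, during which the arm holds its last target. There are 200 camera calls.

## Working session

There is one attempt and no reset: what is moved stays moved. The work goes in short steps, Python scripts to look and compute and a tool call to move; the robot and the scene stay as the last step left them, time stands still between calls to the robot, and variables do not carry over. Pictures are saved under pics/ and viewed, at most 10 in all, crops included, and the job is handed in when it is done.

Besides the shell and the picture viewer there is one more tool, called by a JSON object that holds its "method" and its "body". step_arm: Moves the arm, as the interface text tells. Its arguments: {"type":"object","properties":{"series":{"type":"array"},"squeeze":{"type":"number"}},"required":["series"]}

```bash
mkdir -p pics
cat > h.py <<'E'
import numpy as np,cv2
from cell import manip
from scipy.spatial.transform import Rotation as R
def cam(n):
    i=manip.camera_info(n); p,d=manip.camera(n); return p,d,i
def world(d,i):
    h,w=d.shape; f=h/2/np.tan(np.radians(i['fovy'])/2)
    v,u=np.mgrid[:h,:w]; P=np.stack([(u-i['cx'])/f*d,(v-i['cy'])/f*d,d],-1)
    o=np.array(i['orientation']); M=o if o.shape==(3,3) else R.from_euler('xyz',o).as_matrix()
    return P@M.T+np.array(i['eye'])
E
python3 - <<'E'
from h import *
for n in ['top','scene']:
    p,d,i=cam(n); print(n,i); cv2.imwrite(f'pics/{n}1.png',p); np.savez(f'{n}1.npz',p=p,d=d,W=world(d,i))
print(manip.read_state())
E
```

```text
top {'fovy': 51.097040986624656, 'cx': 281.042058197585, 'cy': 212.49328895596628, 'eye': array([ 347.78669399,  -28.20268744, 1035.00507837]), 'orientation': array([-3.00947613,  0.01038196, -1.55795177])}
scene {'fovy': 52.21453829049923, 'cx': 275.0168790295947, 'cy': 209.7204619636664, 'eye': array([1032.70140365,  463.85565974,  585.93603083]), 'orientation': array([-2.15992856,  0.02028733,  2.27210652])}
{'clock': 0.1, 'joints': array([-1.36061543e+00,  3.00419164e-01,  1.52149210e+00,  1.19212978e-05,
        1.32064221e+00, -6.66252884e-02]), 'qd': array([ 0.00031951, -0.00070436, -0.00197945,  0.00063311,  0.00048776,
        0.00041087]), 'effort': array([ 1.88361249e-03, -5.32642615e+01, -3.53279936e+01,  7.09860865e-02,
        2.34930374e-02, -5.85734460e-05]), 'eef_pos': array([ 150.25446469, -528.88559011,  229.95243072]), 'eef_rot': array([-3.14063473e+00, -7.54895097e-05,  2.76803190e-01]), 'wrist_force': array([0.72348001, 1.13515746, 0.26292239]), 'moment': array([ 0.02509357,  0.01410248, -0.00758883]), 'finger_force': 0.0, 'finger_gap': 93.97466299591325}
```

View pics/top1.png

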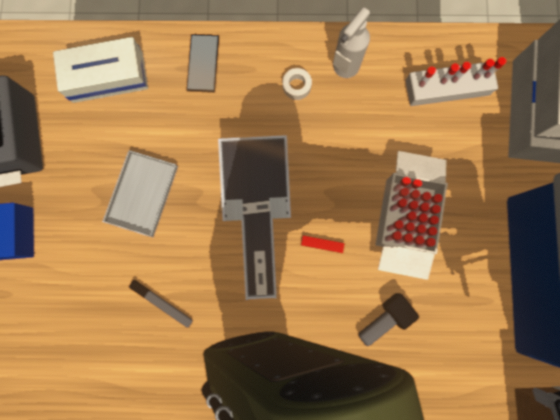

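View pics/scene1.png

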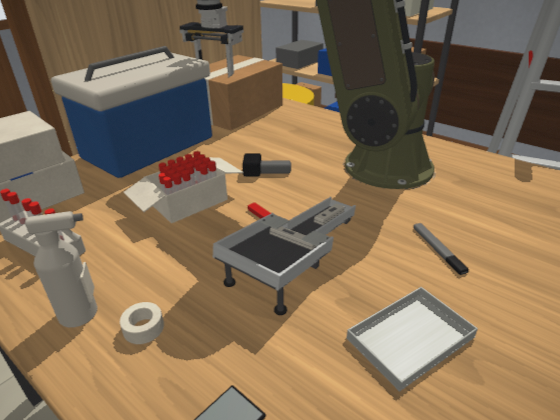

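The top view shows the chute from (254,138) down to (260,297). The jammed white cartridge is at about (257,208), under the lips. The delivered one is in the channel at (260,270), and the red look-alike is on the table at (322,243). The tray at (141,192) is open and empty; the grey slab at (203,63) is not a tray. I'll enlarge the chute crop and measure.

Run:
```python
from h import *
z=np.load('top1.npz');p,d,W=z['p'],z['d'],z['W']
cv2.imwrite('pics/crop1.png',cv2.resize(p[125:310,90:350],None,fx=3,fy=3,interpolation=cv2.INTER_CUBIC))
def pr(u,v): print((u,v),W[v,u].round(1))
# table check
for q in [(340,300),(180,250),(340,100)]: pr(*q)
# chute mask: height>35
H=W[...,2]
m=((H>35)&(H<140)).astype(np.uint8); m[:, :200]=0; m[:,310:]=0; m[310:]=0;m[:125]=0
n,l,s,c=cv2.connectedComponentsWithStats(m);k=1+np.argmax(s[1:,4]);print(s[k])
pts=W[l==k]
xy=pts[:,:2].astype(np.float32)
# trough part
t=xy[:,0]
for a in np.arange(t.min(),t.max(),20):
    q=pts[(t>=a)&(t<a+5)]; print(round(a),q[:,1].min().round(1),q[:,1].max().round(1),np.percentile(q[:,2],[2,50,98]).round(1))
print(cv2.minAreaRect(xy))
m=((H>12)&(H<35)).astype(np.uint8); m[:,:95]=0;m[:,190:]=0;m[:140]=0;m[245:]=0
n,l,s,c=cv2.connectedComponentsWithStats(m);k=1+np.argmax(s[1:,4])
print('tray',s[k],cv2.minAreaRect(W[l==k][:,:2].astype(np.float32)))
for u in range(240,276,4): pr(u,208)
for v in range(196,226,3): pr(257,v)
```

```text
(340, 300) [ 282.5 -155.    -3. ]
(180, 250) [393.5 222.   -3.4]
(340, 100) [ 765.  -156.8    1.6]
[ 219  135   72  165 6967]
284 -5.2 59.7 [35.7 38.2 39.6]
304 -4.9 59.9 [37.7 40.5 44.7]
324 -4.8 62.6 [35.3 37.4 47.5]
344 -4.4 62.6 [36.9 40.2 51.7]
364 -2.1 64.9 [39.5 43.3 53.2]
384 -1.8 64.9 [35.3 46.6 55.8]
404 0.5 67.3 [35.1 37.7 61.3]
424 0.7 67.6 [37.  40.3 63.9]
444 3.2 70.0 [40.4 43.8 64.9]
464 -36.4 111.7 [43.9 69.4 74.5]
484 -36.2 112.1 [61.3 72.7 77.6]
504 -33.8 114.0 [50.8 56.2 80.6]
524 -33.6 114.0 [53.6 57.2 84.8]
544 -31.2 116.8 [56.7 60.7 88. ]
564 -30.9 117.2 [60.8 64.1 91.4]
584 -28.5 118.9 [64.1 67.8 94.2]
604 -28.2 121.1 [67.4 71.3 98.9]
624 -28.0 121.5 [ 70.9  75.1 101.3]
((462.6985778808594, 37.2303581237793), (354.79901123046875, 150.20762634277344), 3.409707546234131)
tray [103 150  74  87 530] ((526.0787353515625, 317.61773681640625), (122.04337310791016, 179.8969268798828), 73.36236572265625)
(240, 208) [484.3  74.3  74.6]
(244, 208) [485.7  66.4  65. ]
(248, 208) [485.9  57.5  64.3]
(252, 208) [486.   48.5  64.8]
(256, 208) [486.5  39.8  61.6]
(260, 208) [486.4  30.7  63.4]
(264, 208) [486.4  21.7  64.1]
(268, 208) [486.8  12.9  61.4]
(272, 208) [485.4   3.6  72.1]
(257, 196) [514.7  38.5  56.1]
(257, 199) [508.4  38.5  52.8]
(257, 202) [499.1  37.4  68. ]
(257, 205) [493.4  37.7  61.4]
(257, 208) [486.3  37.4  63.1]
(257, 211) [479.6  37.3  63.1]
(257, 214) [474.9  38.2  47.1]
(257, 217) [467.7  37.9  49.7]
(257, 220) [461.5  38.1  44.5]
(257, 223) [454.7  38.   44. ]
```

View pics/crop1.png

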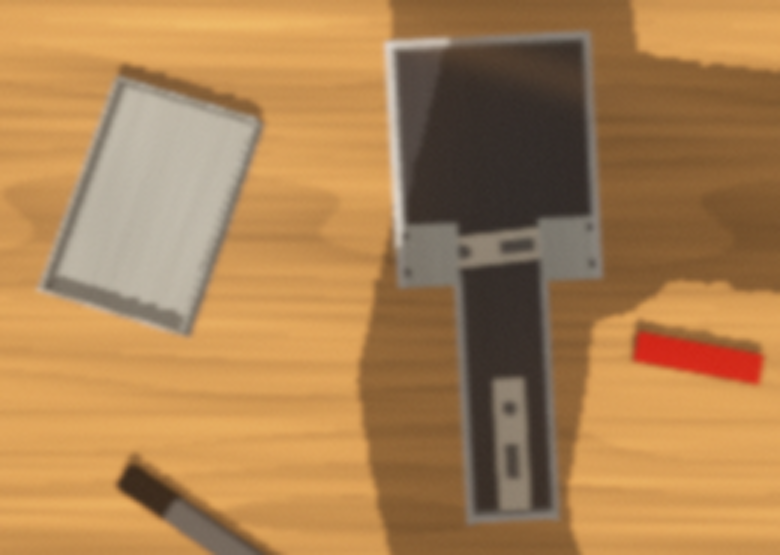

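The only white cartridge lying across the throat, under the lips, is at crop (499,247), which is about (256,207) in the full picture. That is the jammed one. The white one lying lengthwise at crop (510,445) is the delivered one. The red one at crop (698,357) is a decoy. Next I hover over the channel and look with the wrist camera.

{"method": "step_arm", "body": {"series": [15,28,0,0.07,1,15,28,0,0.07,1,15,28,0,0.07,1,15,28,0,0.07,1,15,28,0,0.07,1,15,28,0,0.07,1,15,28,0,0.07,1,15,28,0,0.07,1,15,28,0,0.07,1,15,28,0,0.07,1,15,28,0,0.07,1,15,28,0,0.07,1,15,28,0,0.07,1,15,28,0,0.07,1,15,28,0,0.07,1,15,28,0,0.07,1,15,28,0,0.07,1,15,28,0,0.07,1,12,28,0,0.07,1,10,30,0,0.08,1]}}

```text
clock: 2.6
eef_pos: [442.5, 33.9, 230.2]
eef_rot: [-3.141, -0.0, 1.689]
wrist_force: [0.0, -0.2, 0.3]
finger_gap: 0.6
finger_force: 0.0
```

Run:
```python
from h import *
s=manip.read_state();print(s['clock'],s['eef_pos'],s['eef_rot'],s['finger_gap'],s['joints'])
for n in ['wrist','top']:
    p,d,i=cam(n);W=world(d,i);np.savez(n+'2.npz',p=p,d=d,W=W);cv2.imwrite(f'pics/{n}2.png',p)
    if n=='wrist':print(i)
```

```text
2.6 [442.51524967  33.91394638 230.22807316] [-3.14112068e+00 -1.37363410e-05  1.68922075e+00] 0.5639495084278003 [-6.04644649e-03  6.11850545e-02  1.80341979e+00 -4.69718641e-05
  1.27745784e+00 -1.24457277e-01]
{'fovy': 64.92055202076591, 'cx': 277.65985585922016, 'cy': 210.8053247853034, 'eye': array([433.22568415, 114.35743034, 383.65452689]), 'orientation': array([2.85901696e+00, 1.07815008e-03, 1.18724367e-01])}
```

View pics/wrist2.png

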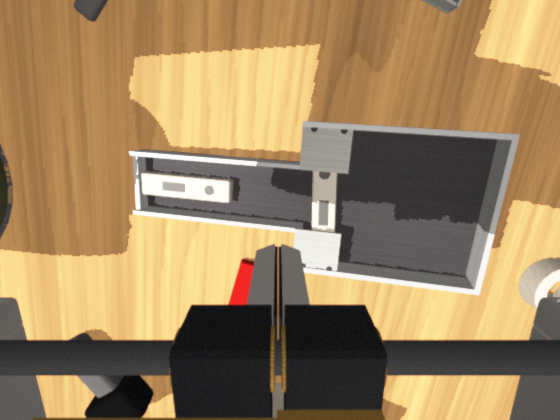

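The wrist view shows the jammed cartridge at about (324,200) between the lips, and the lip edges at (302–352,172) and (294–340,230). Next I measure its skew and centre.

Run:
```python
from h import *
z=np.load('wrist2.npz');p,d,W=z['p'],z['d'],z['W']
g=p.astype(int).min(2)
L=[];Rr=[]
for v in range(180,228,4):
    # intensity edges
    r=g[v,295:360]; dr=np.diff(cv2.GaussianBlur(r.astype(np.float32)[None],(5,1),0)[0])
    a=dr[:30].argmax()+295; b=dr[20:].argmin()+315
    m=W[v,a+4:b-3].mean(0)
    L.append(W[v,a+3]);Rr.append(W[v,b-2]); print(v,a,b,W[v,a+3].round(1),W[v,b-2].round(1))
L=np.array(L);Rr=np.array(Rr);M=(L+Rr)/2
k=np.polyfit(M[:,1],M[:,0],1);print('skew yaw',-np.arctan(k[0]),'x at y=37',np.polyval(k,37))
# trough walls tops (z>?): rim fit
H=W[...,2]
for v,u in [(199,230),(250,240),(200,400),(150,320),(255,320),(176,323),(212,323)]: print((u,v),W[v,u].round(1))
m=((H>66)&(H<110)).astype(np.uint8);m[:110]=0;m[295:]=0;m[:,:345]=0;m[:,530:]=0
pts=W[m>0];
for a in range(520,640,20):
    q=pts[abs(pts[:,0]-a)<4]; q=q[q[:,2]>48+.176*(a-467)+20]; print(a,len(q),q[:,1].min().round(1) if len(q) else '',q[:,1].max().round(1) if len(q) else '')
```

```text
180 312 336 [476.9  57.3  61.4] [494.8  60.2  65.1]
184 311 336 [476.3  53.5  62.8] [495.4  56.3  65.5]
188 311 335 [477.   49.4  62.5] [495.2  52.1  64.8]
192 311 335 [477.6  45.3  62.1] [495.8  48.3  65.5]
196 312 335 [479.1  41.6  63.3] [496.3  44.4  66. ]
200 311 335 [478.9  37.1  61.8] [497.   40.4  66.1]
204 311 335 [479.2  33.5  63.9] [497.9  36.1  65.1]
208 311 334 [480.2  28.7  61.4] [497.5  31.9  65.4]
212 311 334 [480.6  25.   63.1] [498.   28.   66.2]
216 311 334 [481.2  20.9  63.3] [498.6  24.   66.5]
220 311 334 [481.9  16.4  62.4] [499.4  19.7  66.2]
224 310 334 [481.6  11.9  61.9] [500.1  15.5  66.2]
skew yaw 0.12093633219659788 x at y=37 488.1405308090256
(230, 199) [392.6  22.9  42.3]
(240, 250) [ 4.052e+02 -5.280e+01 -3.000e-01]
(400, 200) [433.2 114.4 383.7]
(320, 150) [475.7  87.9  72.6]
(320, 255) [491.8 -16.2  74.1]
(323, 176) [483.8  62.5  63.5]
(323, 212) [489.3  26.6  64.8]
520 92 -33.9 116.5
540 109 -32.7 117.4
560 112 -31.7 119.0
580 123 -30.3 119.9
600 123 -29.2 121.4
620 122 -28.0 122.5
```

{"method": "step_arm", "body": {"series": [4,0.5,-40,0,1,4,0.5,-40,0,1,0,0,-40,0,1,0,0,-20,0,1,0,0,-12,0,1,0,0,0,0,1], "squeeze": 20}}

```text
clock: 3.45
eef_pos: [450.1, 33.7, 78.2]
eef_rot: [-3.141, -0.0, 1.686]
wrist_force: [-0.5, -0.8, -0.1]
finger_gap: 0.2
finger_force: 0.0
```

{"method": "step_arm", "body": {"series": [5,1.5,0,0,1,5,0.5,0.5,0,1,5,0.3,0.9,0,1,5,0.3,0.9,0,1,5,0.3,0.9,0,1,5,0.3,0.9,0,1,5,0.3,0.9,0,1]}}

```text
clock: 4.32
eef_pos: [485.6, 37.5, 83.6]
eef_rot: [-3.141, -0.0, 1.687]
wrist_force: [-2.8, -0.4, 4.1]
finger_gap: 0.3
finger_force: 2.4
```

Run:
```python
from h import *
p,d,i=cam('wrist');W=world(d,i);np.savez('wrist3.npz',p=p,d=d,W=W);cv2.imwrite('pics/wrist3.png',p)
```

```text
(no output)
```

View pics/wrist3.png

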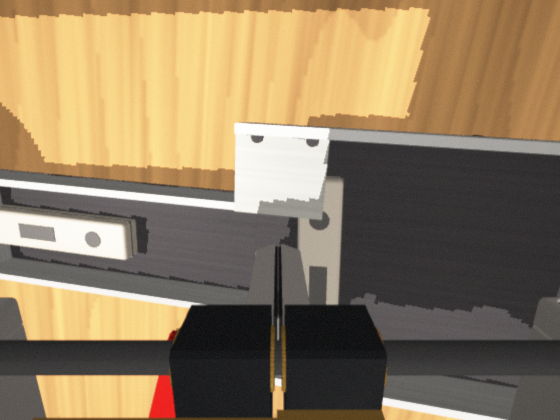

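The wrist view shows the fingers at (278,250) against the cartridge's lower side. The cartridge has moved up and is still straight, with its left end at (333,180) emerging from under the lip. I keep pushing, then back off, rise and look.

{"method": "step_arm", "body": {"series": [5,0.3,0.9,0,1,5,0.3,0.9,0,1,5,0.3,0.9,0,1,5,0.3,0.9,0,1,5,0.3,0.9,0,1,5,0.3,0.9,0,1,0,0,0,0,1,-10,-1,0,0,1,0,0,40,0,1,0,0,50,0,1,-15,0,50,0,1,-15,0,0,0,0.6,0,0,0,0,0.6]}}

```text
clock: 6.0
eef_pos: [474.5, 38.2, 229.0]
eef_rot: [3.141, 0.0, 1.687]
wrist_force: [-0.8, 0.1, -0.8]
finger_gap: 17.3
finger_force: 0.0
```

Run:
```python
from h import *
print(manip.read_state()['eef_pos'])
p,d,i=cam('wrist');W=world(d,i);np.savez('wrist4.npz',p=p,d=d,W=W);cv2.imwrite('pics/wrist4.png',p)
xc=lambda q:(q[...,0]-467.5)*.9983+(q[...,1]-38.1)*.0585
yc=lambda q:-(q[...,0]-467.5)*.0585+(q[...,1]-38.1)*.9983
h=W[...,2]-48-.176*xc(W)
m=((h>9)&(h<18)&(abs(yc(W))<64)&(xc(W)>35)&(xc(W)<130)).astype(np.uint8)
m=cv2.morphologyEx(m,cv2.MORPH_OPEN,np.ones((5,5)))
n,l,s,c=cv2.connectedComponentsWithStats(m);k=1+np.argmax(s[1:,4]);q=W[l==k]
print(s[k],cv2.minAreaRect(q[:,:2].astype(np.float32)),q.mean(0),xc(q).min(),xc(q).max(),yc(q).min(),yc(q).max())
```

```text
[474.46430166  38.21374704 229.00285755]
[ 330  155   29  100 2445] ((539.0347290039062, 41.1611213684082), (23.77301597595215, 99.42156219482422), 7.440089225769043) [538.46317256  43.63529844  73.20103784] 56.626289507537855 86.24379607055685 -51.093859858844674 49.16724442070042
```

View pics/wrist4.png

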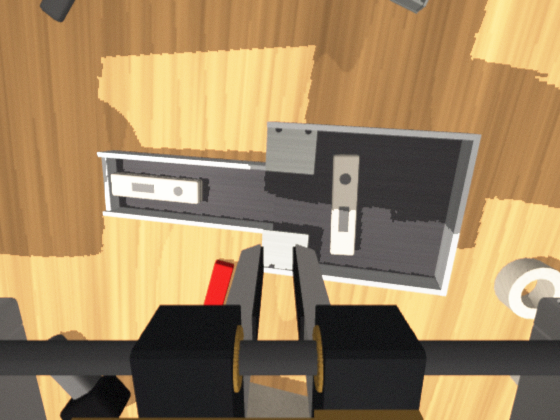

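The wrist view shows the cartridge clear of the lips, spanning (344,155) to (343,254), face up. Its centre is (540,41), yaw 0.13. Now I grasp it across its width.

{"method": "step_arm", "body": {"series": [30,1.5,0,0.013,0.65,30,1.5,-20,0,0.65,5.7,0.1,-30,0,0.65,0,0,-40,0,0.65,0,0,-30,0,0.65,0,0,-11,0,0.65,0,0,-6,0,0.65,0,0,0,0,0.65]}}

```text
clock: 7.05
eef_pos: [541.3, 41.4, 92.3]
eef_rot: [3.141, 0.0, 1.7]
wrist_force: [-0.3, 0.6, -0.2]
finger_gap: 32.8
finger_force: 0.0
```

{"method": "step_arm", "body": {"series": [-0.8,0,-0.5,0,0.72,0,0,-0.5,0,0.8,0,0,0,0,1,0,0,0,0,1,0,0,0,0,1,0,0,0,0,1], "squeeze": 25}}

```text
clock: 7.8
eef_pos: [540.5, 41.4, 91.9]
eef_rot: [3.14, 0.0, 1.7]
wrist_force: [-2.3, -1.5, 6.9]
finger_gap: 24.2
finger_force: 24.9
```

Gap is 24.2 mm, so the cartridge sits flush and levelled. I lift it and check.

{"method": "step_arm", "body": {"series": [0,0,8,0,1,0,0,15,0,1,0,0,30,0,1,0,0,30,0,1,0,0,15,0,1,0,0,0,0,1]}}

```text
clock: 8.55
eef_pos: [540.5, 41.3, 189.7]
eef_rot: [3.14, 0.0, 1.7]
wrist_force: [-0.9, 0.6, -1.1]
finger_gap: 24.1
finger_force: 24.5
```

Run:
```python
from h import *
s=manip.read_state();print(s['eef_pos'],s['finger_gap'],s['finger_force'])
p,d,i=cam('scene');W=world(d,i)
p2,d2,i2=cam('wrist');W2=world(d2,i2);np.savez('wrist5.npz',p=p2,W=W2)
cv2.imwrite('pics/both5.png',np.hstack([cv2.resize(p[130:340,180:400],(420,400),interpolation=cv2.INTER_CUBIC),cv2.resize(p2[100:420,120:440],(380,400))]))
```

```text
[540.46325305  41.33611275 189.72554223] 24.062245817730826 24.50697555206716
```

View pics/both5.png

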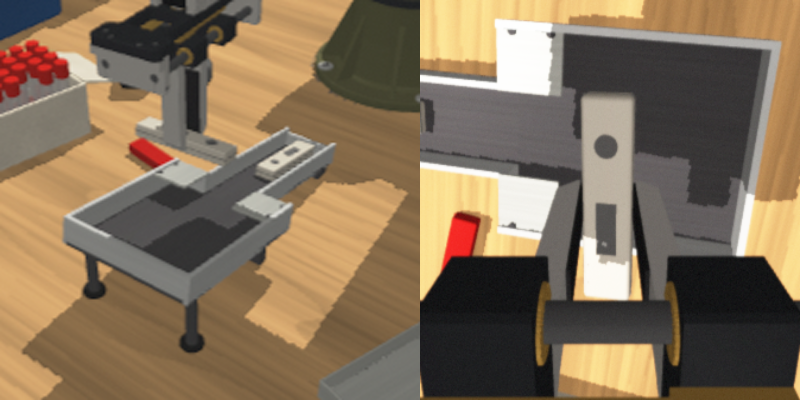

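The cartridge is held level in the fingers and face up (right panel, 582–635 across, 95–298 down). The delivered one is undisturbed. I measure how it sits in the hand and refine the tray pose.

Run:
```python
from h import *
W=np.load('wrist5.npz')['W']
q=W[178:335,262:296].reshape(-1,3); q=q[(q[:,2]>150)&(q[:,2]<195)]
z0=np.median(q[:,2]); q=q[abs(q[:,2]-z0)<6]
c,*_=np.linalg.lstsq(np.c_[q[:,:2]-[540,41],np.ones(len(q))],q[:,2],rcond=None);print(len(q),z0,'plane',c,'y range',q[:,1].min(),q[:,1].max(),'x',q[:,0].min(),q[:,0].max())
z=np.load('top2.npz');T=z['W'];H=T[...,2]
m=((H>12)&(H<35)).astype(np.uint8); m[:,:95]=0;m[:,190:]=0;m[:140]=0;m[245:]=0
n,l,s,c=cv2.connectedComponentsWithStats(m);k=1+np.argmax(s[1:,4]);P=T[l==k]
print(cv2.minAreaRect(P[:,:2].astype(np.float32)),np.median(P[:,2]))
f=T[170:215,130:150].reshape(-1,3);print('floor',np.median(f[:,2]))
```

```text
5309 170.4300823722138 plane [1.63979700e-01 9.92564262e-03 1.70302560e+02] y range -7.907823770475744 91.05853554725954 x 525.6323458578674 556.4968008591165
((526.0235595703125, 316.82196044921875), (122.1279067993164, 180.2109375), 73.41429138183594) 19.71377626387533
floor 2.268196877906007
```

Run:
```python
from h import *
z=np.load('wrist5.npz');W=z['W']
for v in range(180,240,8):
    print(v,[(int(u),*W[v,u,[0,2]].round(1)) for u in range(258,302,4)])
for (a,b) in [((180,168),None)]: pass
q=W[180:240,267:288].reshape(-1,3);q=q[abs(q[:,2]-170.4)<6]
c,*_=np.linalg.lstsq(np.c_[q[:,:2]-[540,41],np.ones(len(q))],q[:,2],rcond=None);print(c)
```

```text
180 [(258, np.float64(523.6), np.float64(168.3)), (262, np.float64(525.8), np.float64(169.4)), (266, np.float64(527.9), np.float64(167.9)), (270, np.float64(530.0), np.float64(168.0)), (274, np.float64(532.1), np.float64(171.8)), (278, np.float64(534.2), np.float64(170.2)), (282, np.float64(536.3), np.float64(170.3)), (286, np.float64(538.4), np.float64(169.9)), (290, np.float64(540.4), np.float64(170.8)), (294, np.float64(542.5), np.float64(170.8)), (298, np.float64(544.6), np.float64(170.9))]
188 [(258, np.float64(524.1), np.float64(167.4)), (262, np.float64(526.3), np.float64(168.0)), (266, np.float64(528.4), np.float64(168.3)), (270, np.float64(530.5), np.float64(169.4)), (274, np.float64(532.7), np.float64(168.7)), (278, np.float64(534.8), np.float64(169.6)), (282, np.float64(536.9), np.float64(169.6)), (286, np.float64(539.0), np.float64(169.8)), (290, np.float64(541.1), np.float64(170.0)), (294, np.float64(543.1), np.float64(170.9)), (298, np.float64(545.3), np.float64(170.4))]
196 [(258, np.float64(524.6), np.float64(167.6)), (262, np.float64(526.8), np.float64(169.3)), (266,
[... 2246 characters left out ...]
p.float64(170.7)), (290, np.float64(544.1), np.float64(171.6)), (294, np.float64(546.2), np.float64(172.1)), (298, np.float64(548.4), np.float64(171.1))]
236 [(258, np.float64(527.2), np.float64(167.8)), (262, np.float64(529.4), np.float64(168.5)), (266, np.float64(531.7), np.float64(169.0)), (270, np.float64(533.8), np.float64(170.6)), (274, np.float64(536.1), np.float64(169.3)), (278, np.float64(538.3), np.float64(169.0)), (282, np.float64(540.4), np.float64(171.0)), (286, np.float64(542.6), np.float64(170.9)), (290, np.float64(544.8), np.float64(170.4)), (294, np.float64(546.9), np.float64(171.5)), (298, np.float64(549.4), np.float64(169.1))]
[1.65720053e-01 8.75674365e-03 1.70360598e+02]
```

The cartridge is still tilted about 9° with its +x edge high. Its lowest edge is about 35 mm below the TCP. I carry it over the tray, turn it along the tray and descend to just above the floor.

{"method": "step_arm", "body": {"series": [-0.5,10,0,0.05,1,-1,20,0,0.09,1,-1.5,30,0,0.12,1,-1.5,30,0,0.12,1,-1.5,30,0,0.12,1,-1.5,30,0,0.12,1,-1.5,30,0,0.12,1,-1.5,30,0,0.12,1,-1.5,30,0,0.12,1,-1.5,20,0,0.1,1,-1,15.5,0,0.07,1,0,0,0,0,1,0,0,-30,0,1,0,0,-40,0,1,0,0,-35,0,1,0,0,-20,0,1,0,0,-10,0,1,0,0,0,0,1]}}

```text
clock: 10.9
eef_pos: [525.8, 316.8, 54.0]
eef_rot: [-3.142, 0.0, 2.85]
wrist_force: [0.3, 0.6, 0.8]
finger_gap: 23.8
finger_force: 24.5
```

Run:
```python
from h import *
s=manip.read_state();print(s['eef_pos'],s['eef_rot'],s['finger_gap'],s['finger_force'],s['joints'][5])
p,d,i=cam('scene');p2,d2,i2=cam('wrist');np.savez('wrist6.npz',p=p2,W=world(d2,i2))
cv2.imwrite('pics/both6.png',np.hstack([cv2.resize(p[150:410,290:550],(400,400),interpolation=cv2.INTER_CUBIC),cv2.resize(p2,(400,400))]))
```

```text
[525.83671876 316.78465737  54.00705648] [-3.14156390e+00  6.77344069e-06  2.84952087e+00] 23.846717899223925 24.507553121075034 -0.7961437038762986
```

View pics/both6.png

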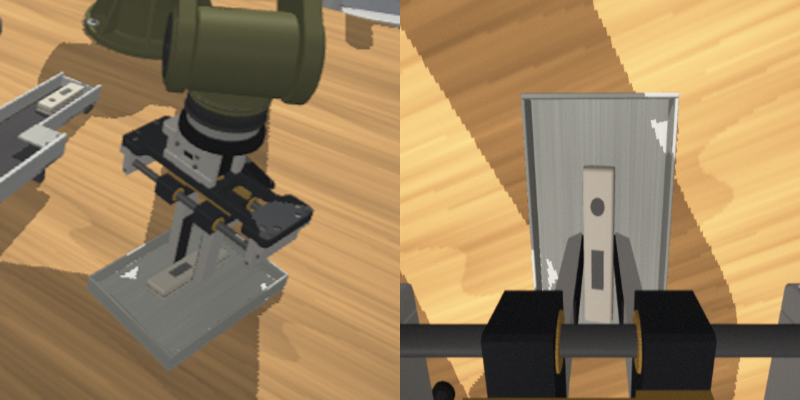

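The cartridge is aligned and centred over the tray, face up (right panel, centre about (598,245)). Now I lower it gently to contact.

{"method": "step_arm", "body": {"series": [0,0,-4,0,1,0,0,-4,0,1,0,0,-3,0,1,0,0,-2,0,1,0,0,-1,0,1,0,0,-1,0,1,0,0,0,0,1]}}

```text
clock: 11.88
eef_pos: [525.7, 316.9, 38.8]
eef_rot: [3.142, -0.0, 2.85]
wrist_force: [-0.5, -0.1, -0.1]
finger_gap: 24.2
finger_force: 24.5
```

Almost touching. I go on in small steps.

{"method": "step_arm", "body": {"series": [0,0,-0.7,0,1,0,0,-0.7,0,1,0,0,-0.7,0,1,0,0,0,0,1]}}

```text
clock: 12.38
eef_pos: [525.7, 316.8, 36.7]
eef_rot: [-3.142, -0.0, 2.85]
wrist_force: [-1.5, -0.5, -0.5]
finger_gap: 24.2
finger_force: 24.5
```

{"method": "step_arm", "body": {"series": [0,0,-0.7,0,1,0,0,-0.7,0,1,0,0,0,0,1]}}

```text
clock: 12.75
eef_pos: [525.9, 316.9, 36.2]
eef_rot: [3.141, 0.0, 2.85]
wrist_force: [-3.4, -1.4, 8.6]
finger_gap: 24.1
finger_force: 24.5
```

Contact. I ease the grip while pressing lightly so it levels onto the floor, then open.

{"method": "step_arm", "body": {"series": [0,0,-0.5,0,1,0,0,-0.5,0,1,0,0,-0.5,0,1,0,0,-0.5,0,1,0,0,0,0,1], "squeeze": 6}}

```text
clock: 13.38
eef_pos: [525.6, 316.8, 33.2]
eef_rot: [-3.141, -0.0, 2.85]
wrist_force: [1.1, 1.1, 1.5]
finger_gap: 23.8
finger_force: 6.0
```

{"method": "step_arm", "body": {"series": [0,0,-0.7,0,1,0,0,-0.7,0,1,0,0,0,0,1,0,0,0,0,0.72,0,0,0,0,0.65,0,0,0,0,0.6,0,0,0,0,0.6], "squeeze": 3}}

```text
clock: 14.25
eef_pos: [525.7, 316.8, 31.9]
eef_rot: [-3.142, -0.0, 2.85]
wrist_force: [-0.0, -0.7, -0.1]
finger_gap: 37.6
finger_force: 0.0
```

{"method": "step_arm", "body": {"series": [0,0,5,0,0.6,0,0,15,0,0.6,0,0,40,0,0.6,0,0,50,0,0.6,0,0,50,0,0.6,-40,0,10,0,0.6,-40,0,0,0,0.6,0,0,0,0,0.6]}}

```text
clock: 15.25
eef_pos: [444.2, 317.1, 203.7]
eef_rot: [3.14, 0.001, 2.851]
wrist_force: [0.4, 0.1, 0.3]
finger_gap: 37.5
finger_force: 0.0
```

Run:
```python
from h import *
print(manip.read_state()['eef_pos'])
p,d,i=cam('scene');p2,d2,i2=cam('wrist');W=world(d2,i2)
m=((W[...,2]>13)&(W[...,2]<21)&(np.hypot(W[...,0]-526,W[...,1]-317)<53)).astype(np.uint8);m=cv2.morphologyEx(m,cv2.MORPH_OPEN,np.ones((5,5)))
q=W[m>0]
if len(q):
  c,*_=np.linalg.lstsq(np.c_[q[:,:2]-[526,317],np.ones(len(q))],q[:,2],rcond=None);print(len(q),c,cv2.minAreaRect(q[:,:2].astype(np.float32)))
cv2.imwrite('pics/both7.png',np.hstack([cv2.resize(p[150:410,290:550],(400,400),interpolation=cv2.INTER_CUBIC),cv2.resize(p2,(400,400))]))
```

```text
[444.15446811 317.10355355 203.67441439]
1698 [1.33161658e-03 1.71265325e-03 1.59512058e+01] ((524.7691650390625, 316.580810546875), (23.74162483215332, 100.0550308227539), 73.773193359375)
```

View pics/both7.png

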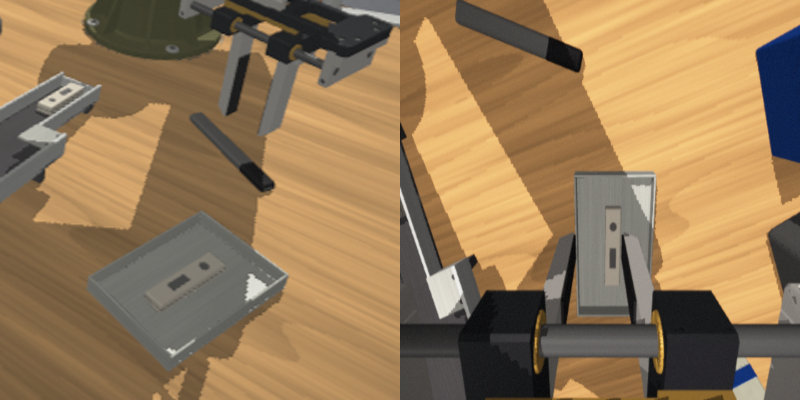

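The cartridge lies flat and face up in the middle of the tray (left panel (187,280)), with its top at 16 mm and level. The delivered one is still in place at (62,97), and the gripper is clear. I hand the job in.

```bash
python3 -c "
from cell import manip
print(manip.sign_off())"
```

```text
the job is handed in; nothing more can be done
None
```

I pushed the jammed cartridge clear of the lips and set it down flat and face up in the steel tray; the delivered cartridge is still where it lay, and the job was handed in at about 15 s of the 48 s allowed.

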